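Build up the two-tier dessert stand

TASK

Build up the dessert stand: lower the big tray (large corner holes) over the four posts until it is fully home on the collars, then lower the small tray (small corner holes) over the same posts until it is fully home on the posts' shoulders. Lower each tray all the way down before letting go of it, never drop it, and leave the tall flask, bowl, glass and shaker where they stand.

Things in the scene. Friction and masses are not known exactly. Their poses are not given: they have to be found in the camera images.
- stand: Steel dessert stand, fixed to the counter: dark base plate 150 (x) by 210 (y) by 12 mm high, four upright posts at (+50, +78), (+50, -78), (-50, +53), (-50, -53) mm from its centre: closer together on the -x side. Origin: centre of the base's underside, on the counter, z up. Stands left, middle or right of the robot's front, turned up to 0.5 rad.
- stand_post (a point): Tip of the post at (+50, +78), 117 mm above the counter. Every post from below: dark collar 38 mm diameter up to 25 mm (big tray's underside rests on it); thick part 22 mm diameter up to a bevelled (2 mm) shoulder at 92 mm (small tray's underside rests on it); thin part 9 mm diameter to 105 mm; then a tip tapering to 3 mm diameter at 117 mm.
- big_tray_grip (a point): Big tray, plain aluminium sheet 150 (x) by 210 (y) by 5 mm, lip to 13 high on +x and both y edges, none on -x. Dark bridge handle over the middle: bar 10 thick (x), 100 long (y), 24 to 55 mm above the underside. This point: bar's middle, over the tray's centre, 39 mm above the underside. Starts flat on the counter, left, middle or right, turned up to 0.8 rad. 0.32 to 0.63 kg. Home: this point 64 mm above counter.
- big_tray_hole (a point): Centre, on the underside, of the big tray's hole at (+50, +78) from its centre; the others are at (+50, -78), (-50, +53), (-50, -53), so the tray fits the posts only one way round. Round holes, 27 mm diameter: they pass over the thick part of the posts.
- small_tray_grip (a point): Small tray, plain aluminium sheet 126 (x) by 186 (y) by 5 mm, lip to 13 high on +x and both y edges, none on -x. Dark bridge handle over the middle: bar 10 thick (x), 100 long (y), 24 to 55 mm above the underside. This point: bar's middle, over the tray's centre, 39 mm above the underside. Starts flat on the counter, left, middle or right, turned up to 0.8 rad. 0.25 to 0.49 kg. Home: this point 131 mm above counter.
- small_tray_hole (a point): Centre, on the underside, of the small tray's hole at (+50, +78) from its centre; the others are at (+50, -78), (-50, +53), (-50, -53), so the tray fits the posts only one way round. Round holes, 14 mm diameter: they pass only over the thin part of the posts.
- flask_mid (a point): Tall upright steel insulated flask, 96 mm diameter, 340 mm tall with its black stopper, about 1.2 kg: too tall to carry a tray over, so carry round it. It stands between the middle place and the left or the right one, on the side away from the robot. This point is on its axis, 170 mm up. To be left alone.
- bowl_mid (a point): Small steel bowl, 100 mm diameter, 60 mm tall. This point is on its axis, 30 mm up. To be left alone.
- tumbler_mid (a point): Empty dessert glass, 72 mm diameter, 85 mm tall. This point is on its axis, half-way up. To be left alone.
- shaker_mid (a point): Steel sugar shaker, 60 mm diameter, 110 mm tall. This point is on its axis, 55 mm up. To be left alone.

How it is judged (in metres and radians):
On the way, in this order (a step that is already met when the one before it is completed fails the run):
1. the big tray is home on the collars, all four holes over their posts (z of big_tray_grip in the frame of stand between 0.059 and 0.069 m and horizontal distance between big_tray_grip and stand below 0.008 m and angle between the x axis of big_tray_grip and the x axis of stand, either way round below 0.08 rad and angle between big_tray_grip's own z axis and vertical below 0.04 rad), for 0.3 s.
2. then the small tray is home on the shoulders, all four holes over their posts (z of small_tray_grip in the frame of stand between 0.126 and 0.136 m and horizontal distance between small_tray_grip and stand below 0.008 m and angle between the x axis of small_tray_grip and the x axis of stand, either way round below 0.08 rad and angle between small_tray_grip's own z axis and vertical below 0.04 rad), for 0.3 s.
At the end, for the whole second after the job is handed in: Both trays at rest on the stand: the big tray on the collars and the small tray on the shoulders, each within 5 mm of its resting height, 8 mm of the stand's centre line, 0.08 rad of its heading, and level within 0.04 rad (all of step 1 and all of step 2 and linear speed of each of big_tray, small_tray below 0.01 m/s); the robot touches nothing.
It fails at once if the big tray is let go over the stand more than 15 mm above its resting place (dropped, not lowered) (horizontal distance between big_tray_grip and stand below 0.03 m and z of big_tray_grip in the frame of stand above 0.079 m and contact force between the fingers and big_tray below 0.05 N).
It fails at once if the small tray is let go over the stand more than 15 mm above its resting place (dropped, not lowered) (horizontal distance between small_tray_grip and stand below 0.03 m and z of small_tray_grip in the frame of stand above 0.146 m and contact force between the fingers and small_tray below 0.05 N).
It fails at once if the flask or the bowl is shifted by more than 20 mm or tipped (distance of any of flask_mid, bowl_mid from where it was at the start of the episode above 0.02 m or angle between any of flask_mid, bowl_mid's own z axis and vertical above 0.3 rad).
It fails at once if the tumbler or the shaker is shifted by more than 20 mm or tipped (distance of any of tumbler_mid, shaker_mid from where it was at the start of the episode above 0.02 m or angle between any of tumbler_mid, shaker_mid's own z axis and vertical above 0.3 rad).
It also fails if it takes over 70 s, if anything falls off the work surface, if the arm or the gripper's body presses on something with over 40 N, if the wrist force passes 120 N, or if a joint passes its speed limit or range.

ROBOT

A 6-joint arm with a two-finger parallel gripper is mounted at the origin on the work surface. World frame = base frame: x ahead of the robot, y to its left, z up, the work surface at z = 0. Lengths are in m, angles in degrees, forces in N, time in s.
With the tool pointing down it reaches from about 0.35 to 0.875 m from the base axis. Payload 4.2 kg.
Tool frame: the origin (TCP) lies midway between the tips of the shut fingers; the grasp point (between the pads) lies r.grasp_offset behind it (r.grasp_offset is the distance from the TCP to the grasp point, in m); z points along the fingers, x is the direction in which the jaws open and shut, and the axes are right-handed (so a half turn about z gives the same grasp; the last joint's range is limited). The gripper opens to 87 mm and grips with 3 to 60 N. Pads are 19 mm wide; open, the fingers measure 117 mm over their backs; the gripper's body (75 mm by 190 mm) begins 51 mm behind the grasp point.
Start: joints at [81.28, 22.042, 0.453, 0, -68.411, -14.817], TCP at [0.25, 0.573, 0.223] pointing down, gripper open.
Joint ranges: [-179.83, 179.83], [-69.29, 118.12], [-61.27, 80.66], [-181.25, 117.63], [-171.15, -9.14], [-177.46, 177.46]. Speed limits (degrees/s): [159.86, 159.86, 180, 180, 180, 180].

INTERFACE

Orientations are given as a 3x3 rotation matrix whose columns are the frame's x, y, z axes.
In Python, from station import r gives the robot as it stands.
- The arm moves only by the tool drive_tool, never from a script. Its argument "commands" is one flat list of numbers, 5 for each row, row after row: the opening, from 0 (shut) to 1 (fully open), then the shift along the world's x, y, z normalised to -1 to 1, where 1 is 400 mm, then the turn about the world's z normalised to -1 to 1, where 1 is 1.5 rad. In form: [fingers, x, y, z, roll, fingers, x, y, z, roll, ...]. A call has 1 to 12 rows; each row is the pose to reach, as a shift and turn from the pose commanded when the call began; what a row does not reach only later rows make up. A row lasts 1/10 s, in which the tool goes at most 50 mm and 8.59 degrees, less where a joint would pass 70% of its speed; a pose out of reach is approached as far as the arm can. A call with a number of a shift or a turn outside -1 to 1 is refused whole. A call with a gripper value outside its range is refused whole. The fingers move at their own pace and stop on an object; the grip force is fixed at half the most. Time passes only in rows, so rows that repeat a pose let the fingers close. It gives the time, the measured TCP pose, the force and the opening at its end, in the units of the state.
- r.sense(): the state, without advancing time (a new reading comes with each control period).
- r.capture(name): name is "scene" or "top"; returns the picture (400x640x3 uint8, blue, green, red); there is no depth.
- r.get_calibration(name): a dict with "intrinsics" (3x3 intrinsics, pixels), "distortion" ([k1, k2, p1, p2, k3] as OpenCV has them; the pictures are not rectified), "eye" and "attitude" of the camera in the world. Camera axes: x right, y down, z forward; pixel columns grow to the right and rows downward; lengths in m; the calibration is good to about 2 mm. A picture is of the moment at which its call begins. get_calibration takes no time and is no camera call.
- r.finish_job(): hands the job in, once; it reports no verdict.
The state is a dict: "time_s": time; "joints": joint angles; "joint_velocities": joint speeds; "effort": joint torques, N m; "tcp_pos": TCP position; "ee_rot": TCP orientation; "wrist_force": force on the tool from outside, world axes, zero at the start; "moment": the same for the moment, N m; "gripper_width": opening from 0.0 (shut) to 1.0 (fully open).
Only numpy, scipy, OpenCV 4.12 (cv2) and the standard library are available. Lean on these libraries where they do the work, as an engineer would, in place of code of your own. Each camera call takes 0.05 s, during which the arm holds its last target. There are 200 camera calls.

## Working session

There is one attempt and no reset: what is moved stays moved. The work goes in short steps, Python scripts to look and compute and a tool call to move; the robot and the scene stay as the last step left them, time stands still between calls to the robot, and variables do not carry over. Pictures are saved under pics/ and viewed, on a budget of 10 in all, crops included, one or two more only if the job needs it, and the job is handed in when it is done.

Besides the shell and the picture viewer there is one more tool, called after "Request:" in YAML: its name, and indented under it one key for each argument. drive_tool: Moves the arm, as the interface text tells. Its arguments: {"type":"object","properties":{"commands":{"type":"array","items":{"type":"number"}}},"required":["commands"]}

```bash
mkdir -p pics; python3 - <<'E'
from station import r
import cv2,json
for n in("scene","top"):
    cv2.imwrite(f"pics/{n}0.png",r.capture(n)); c=r.get_calibration(n); print(n,c)
print(r.sense(), r.grasp_offset)
E
```

```text
scene {'intrinsics': array([[388.92630019,   0.        , 313.42189122],
       [  0.        , 388.92630019, 196.26745655],
       [  0.        ,   0.        ,   1.        ]]), 'distortion': array([-0.09512777,  0.        ,  0.        ,  0.        ,  0.        ]), 'eye': array([1.36146734, 0.43753176, 0.93181615]), 'attitude': array([[-0.42104616,  0.60947455, -0.67175956],
       [ 0.90703744,  0.28437928, -0.31050203],
       [ 0.00179141, -0.74004676, -0.67255304]])}
top {'intrinsics': array([[496.62274175,   0.        , 319.48368246],
       [  0.        , 496.62274175, 198.24584082],
       [  0.        ,   0.        ,   1.        ]]), 'distortion': array([-0.13267137,  0.        ,  0.        ,  0.        ,  0.        ]), 'eye': array([0.44108941, 0.05831017, 1.42708434]), 'attitude': array([[-0.01061125, -0.9960282 ,  0.08840371],
       [-0.99992443,  0.01111836,  0.00524585],
       [-0.00620792, -0.08834137, -0.99607091]])}
{'time_s': 0.1, 'joints': array([ 8.12811253e+01,  2.20849959e+01,  3.87609402e-01, -2.45797474e-02,
       -6.84113530e+01, -1.48176491e+01]), 'joint_velocities': array([ 0.0945752 , -0.19673974,  0.18408017,  0.05506724, -0.02300787,
       -0.06621639]), 'effort': array([-2.59735425e-04, -3.91690779e+01,  1.87934607e+01,  4.23189640e+00,
        1.34507369e-02, -7.11962321e-05]), 'tcp_pos': array([0.24934528, 0.57251895, 0.22158524]), 'ee_rot': array([[-3.99477974e-01, -9.16742539e-01, -6.81978653e-04],
       [-9.16740747e-01,  3.99478543e-01, -1.81543030e-03],
       [ 1.93671803e-03, -1.00026799e-04, -9.99998120e-01]]), 'wrist_force': array([-0.81749381, -0.34185066, -0.24453173]), 'moment': array([0.01386055, 0.00343496, 0.02509863]), 'gripper_width': 1.004990019986529} 0.0187
```

View pics/top0.png

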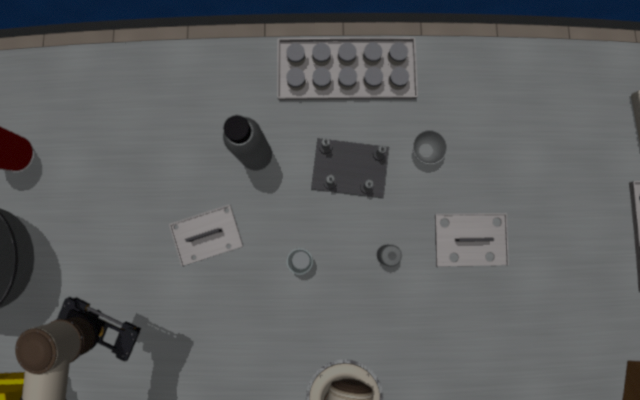

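View pics/scene0.png

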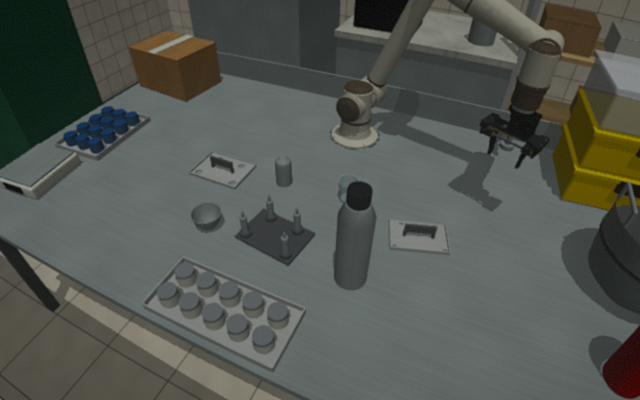

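The top view shows the stand in the middle at about (350,168) and the flask base near (262,160). The small tray is on the left at (206,236) and the big tray on the right at (472,240). The bowl is at (430,148), the glass at (300,262) and the shaker at (390,255). Next, enlarged crops.

```bash
python3 - <<'E'
import cv2,numpy as np
im=cv2.imread("pics/top0.png")
T=[]
for (u,v) in((300,130),(424,203),(156,198),(290,235)):
    c=cv2.resize(im[v:v+75,u:u+100],None,fx=4,fy=4,interpolation=cv2.INTER_CUBIC)
    c=cv2.convertScaleAbs(c,alpha=1.5)
    for k in range(0,100,10):
        cv2.line(c,(4*k,0),(4*k,4 if k%50 else 10),(0,255,255),1); cv2.line(c,(0,4*k),(4 if k%50 else 10,4*k),(0,255,255),1)
    T.append(c)
cv2.imwrite("pics/m.png",np.vstack([np.hstack(T[:2]),np.hstack(T[2:])]))
E
```

```text
(no output)
```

View pics/m.png

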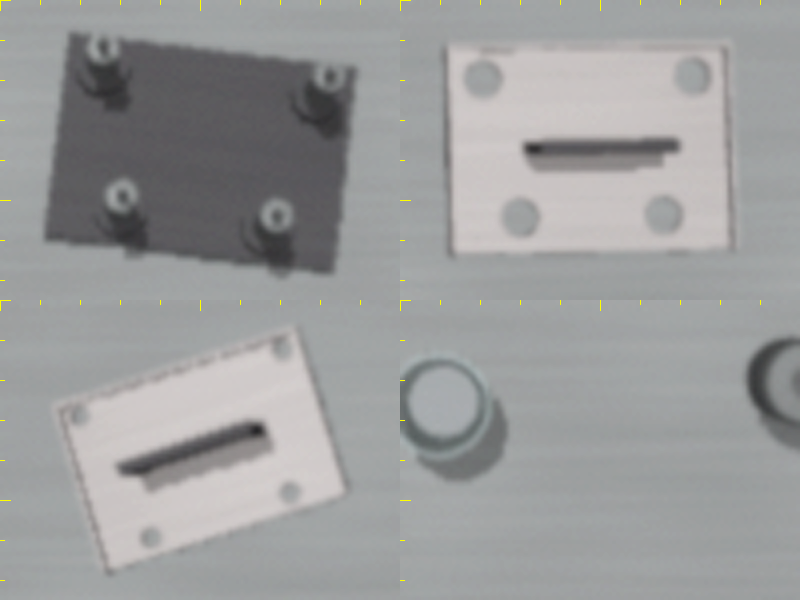

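```bash
cat > h.py <<'E'
import numpy as np,cv2
from station import r
P=np.array([(50,78),(50,-78),(-50,53),(-50,-53)])/1000.
def world(n,px,z):
    c=r.get_calibration(n)
    u=cv2.undistortPoints(np.array(px,float).reshape(-1,1,2),c["intrinsics"],c["distortion"])[:,0]
    d=np.c_[u,np.ones(len(u))]@np.array(c["attitude"]).T
    e=np.array(c["eye"]); return (e+d*((z-e[2])/d[:,2])[:,None])[:,:2]
def pix(n,X):
    c=r.get_calibration(n);R=np.array(c["attitude"]).T
    return cv2.projectPoints(np.array(X,float),cv2.Rodrigues(R)[0],-R@np.array(c["eye"]),c["intrinsics"],c["distortion"])[0][:,0]
def fit(W,Q=P):
    a,b=Q.mean(0),W.mean(0);H=(Q-a).T@(W-b)
    th=np.arctan2(H[0,1]-H[1,0],H[0,0]+H[1,1]);R=np.array([[np.cos(th),-np.sin(th)],[np.sin(th),np.cos(th)]])
    t=b-R@a; return t,th,(Q@R.T+t-W)*1000
def tile(px,off): return (np.array(px,float)+.5)/4-.5+off
E
python3 - <<'E'
from h import *
np.set_printoptions(precision=4,suppress=True)
S=tile([(103,48),(330,78),(122,196),(276,216)],(300,130))
B=tile([(82,77),(293,76),(121,217),(263,214)],(424,203))
M=tile([(78,115),(283,47),(150,238),(290,191)],(156,198))
for n,p,z in(("stand",S,.092),("big",B,.004),("small",M,.004)):
    t,th,e=fit(world("top",p,z)); print(n,t,"deg",np.degrees(th),"resid mm",e.round(1).tolist())
# stand from base corners
C=tile([(70,34),(356,67),(46,240),(333,272)],(300,130))
t,th,e=fit(world("top",C,.012),np.array([(75,105),(75,-105),(-75,105),(-75,-105)])/1000);print("base",t,np.degrees(th),e.round(1).tolist())
for n,p,z in(("glass",(300.5,260.5),.085),("shaker",(390,254),.11),("bowl",(430,147),.06),("flasktop",(237.5,128),.34)): print(n,world("top",[p],z))
print(np.degrees(np.arctan2(*r.sense()["ee_rot"][[1,0],0])))
E
```

```text
stand [ 0.6543 -0.0229] deg -8.077393922598423 resid mm [[0.2, -0.3], [0.6, -0.1], [-0.3, 0.6], [-0.4, -0.2]]
big [ 0.444  -0.3714] deg -0.26312948401986874 resid mm [[-0.6, -0.5], [0.3, 0.1], [0.4, 0.7], [-0.1, -0.3]]
small [0.4659 0.3955] deg 17.550105822671025 resid mm [[-0.0, -0.6], [-1.0, 1.2], [1.2, -0.8], [-0.2, 0.2]]
base [ 0.6538 -0.0229] -7.241980353229334 [[-0.2, 1.0], [-0.3, -0.4], [0.9, 1.2], [-0.3, -1.8]]
glass [[0.3927 0.1182]]
shaker [[ 0.4078 -0.1197]]
bowl [[ 0.7034 -0.2464]]
flasktop [[0.6977 0.2462]]
-113.54559497847382
```

Request:
drive_tool:
  commands: [1,0.45,-1,0.1,-0.776,1,0.45,-1,0.1,-0.776,1,0.45,-1,0.1,-0.776,1,0.45,-1,0.1,-0.776,1,0.45,-1,0.1,-0.776,1,0.45,-1,0.1,-0.776,1,0.45,-1,0.1,-0.776,1,0.45,-1,0.1,-0.776,1,0.45,-1,0.1,-0.776,1,0.45,-1,0.1,-0.776]

```text
time_s: 1.1
tcp_pos: [0.4305, 0.1694, 0.2629]
ee_rot: [[-1.0, 0.01, 0.0], [0.01, 1.0, -0.0], [-0.0, -0.0, -1.0]]
wrist_force: [-0.9, 0.7, -1.0]
gripper_width: 1.0
```

Request:
drive_tool:
  commands: [1,0.05,-1,-0.1,0,1,0.05,-1,-0.1,0,1,0.05,-1,-0.1,0,1,0.05,-1,-0.1,0,1,0.05,-1,-0.1,0,1,0.05,-1,-0.1,0,1,0.05,-1,-0.1,0,1,0.05,-1,-0.1,0,1,0.05,-1,-0.1,0]

```text
time_s: 2.0
tcp_pos: [0.4489, -0.2307, 0.2209]
ee_rot: [[-1.0, 0.01, -0.003], [0.01, 1.0, 0.0], [0.003, 0.0, -1.0]]
wrist_force: [-0.1, -0.2, 0.2]
gripper_width: 0.999
```

Request:
drive_tool:
  commands: [1,-0.015,-0.361,-0.2,0.004,1,-0.015,-0.361,-0.2,0.004,1,-0.015,-0.361,-0.2,0.004,1,-0.015,-0.361,-0.2,0.004,1,-0.015,-0.361,-0.3,0.004,1,-0.015,-0.361,-0.3,0.004,1,-0.015,-0.361,-0.3,0.004]

```text
time_s: 2.7
tcp_pos: [0.4438, -0.3705, 0.1028]
ee_rot: [[-1.0, -0.004, -0.001], [-0.004, 1.0, 0.0], [0.001, 0.0, -1.0]]
wrist_force: [0.0, -0.3, 1.5]
gripper_width: 0.999
```

```bash
python3 - <<'E'
from h import *
im=r.capture("top");cv2.imwrite("pics/a.png",cv2.resize(im[190:290,410:530],None,fx=4,fy=4,interpolation=cv2.INTER_CUBIC))
im=r.capture("scene")
u,v=pix("scene",[(.444,-.371,.04)])[0].astype(int);print(u,v)
cv2.imwrite("pics/b.png",cv2.resize(im[v-65:v+45,u-75:u+75],None,fx=5,fy=5,interpolation=cv2.INTER_CUBIC))
print(r.sense()["tcp_pos"],np.degrees(np.arctan2(*r.sense()["ee_rot"][[1,0],0])))
E
```

```text
221 162
[ 0.44511416 -0.37117623  0.10469487] -179.7663978896555
```

View pics/b.png

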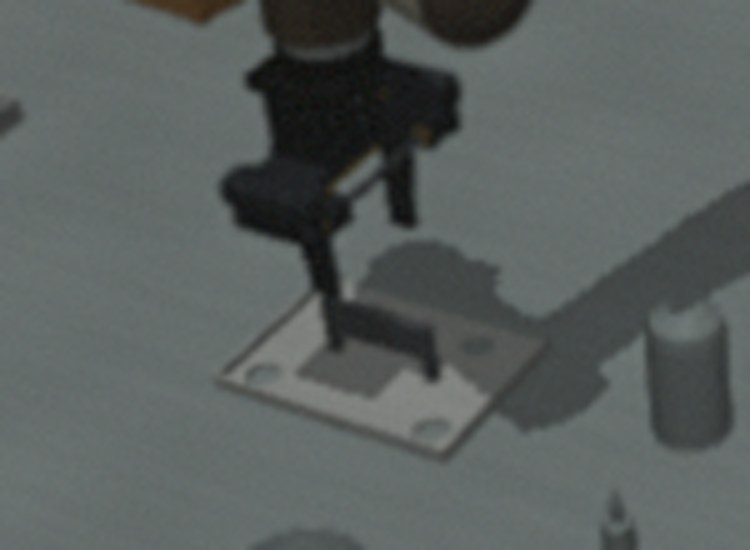

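The gripper straddles the bar, which is at about (385,335) in the crop. I'll descend and close.

Request:
drive_tool:
  commands: [1,0,0,-0.12,-0.006,1,0,0,-0.2,-0.006,1,0,0,-0.203,-0.006,1,0,0,-0.203,-0.006,0,0,0,-0.203,-0.006,0,0,0,-0.203,-0.006,0,0,0,-0.203,-0.006,0,0,0,-0.203,-0.006,0,0,0,-0.203,-0.006,0,0,0,-0.203,-0.006,0,0,0,-0.203,-0.006]

```text
time_s: 3.9
tcp_pos: [0.4435, -0.3714, 0.0213]
ee_rot: [[-1.0, 0.007, -0.0], [0.007, 1.0, 0.0], [0.0, 0.0, -1.0]]
wrist_force: [0.8, 0.1, 0.0]
gripper_width: 0.447
```

Request:
drive_tool:
  commands: [0,0,0,0,0,0,0,0,0,0,0,0,0,0,0,0,0,0,0,0,0,0,0,0,0,0,0,0,0,0,0,0,0,0,0,0,0,0,0,0,0,0,0,0,0,0,0,0,0,0]

```text
time_s: 4.9
tcp_pos: [0.4437, -0.3715, 0.0214]
ee_rot: [[-1.0, 0.007, 0.0], [0.007, 1.0, -0.0], [-0.0, -0.0, -1.0]]
wrist_force: [1.8, 0.7, -1.8]
gripper_width: 0.112
```

Request:
drive_tool:
  commands: [0,0,0,0.05,0,0,0,0,0.12,0,0,0,0,0.24,0,0,0,0,0.36,0,0,0.1,0.16,0.4,-0.02,0,0.17,0.28,0.4,-0.05,0,0.24,0.4,0.4,-0.09,0,0.31,0.52,0.4,-0.09,0,0.38,0.64,0.4,-0.09,0,0.45,0.76,0.4,-0.09,0,0.5,0.84,0.38,-0.09,0,0.525,0.871,0.37,-0.09]

```text
time_s: 6.1
tcp_pos: [0.6475, -0.0284, 0.1689]
ee_rot: [[-0.99, 0.142, -0.005], [0.142, 0.99, 0.0], [0.005, -0.0, -1.0]]
wrist_force: [1.0, -1.2, -5.0]
gripper_width: 0.111
```

Request:
drive_tool:
  commands: [0,0,0,-0.02,0,0,0,0,-0.02,0,0,0,0,-0.02,0,0,0,0,-0.02,0]

```text
time_s: 6.5
tcp_pos: [0.6479, -0.0315, 0.1624]
ee_rot: [[-0.99, 0.143, -0.001], [0.143, 0.99, -0.0], [0.001, -0.0, -1.0]]
wrist_force: [1.0, -0.5, -4.3]
gripper_width: 0.112
```

```bash
cat > look.py <<'E'
from h import *
import sys
n=sys.argv[1]
X=np.array([.654,-.023,.13])
T=[]
for c,(w,h) in(("top",(130,92)),("scene",(130,58))):
    im=r.capture(c);cv2.imwrite(f"pics/{n}_{c}.png",im)
    u,v=pix(c,[X])[0].astype(int); o=(u-w//2,v-h//2);print(c,o)
    T.append(cv2.convertScaleAbs(cv2.resize(im[o[1]:o[1]+h,o[0]:o[0]+w],None,fx=6 if 0 else 4*1.5,fy=6,interpolation=cv2.INTER_CUBIC),alpha=1.5))
cv2.imwrite(f"pics/{n}.png",T[0]); cv2.imwrite(f"pics/{n}s.png",T[1])
s=r.sense();print(s["tcp_pos"],np.degrees(np.arctan2(*s["ee_rot"][[1,0],0])),s["gripper_width"],s["wrist_force"])
E
python3 look.py c
```

```text
top (np.int64(287), np.int64(115))
scene (np.int64(207), np.int64(177))
[ 0.64841367 -0.03141859  0.1630645 ] 171.77062002815947 0.11503107779505874 [ 0.01009775 -0.44682455 -4.96203913]
```

View pics/c.png

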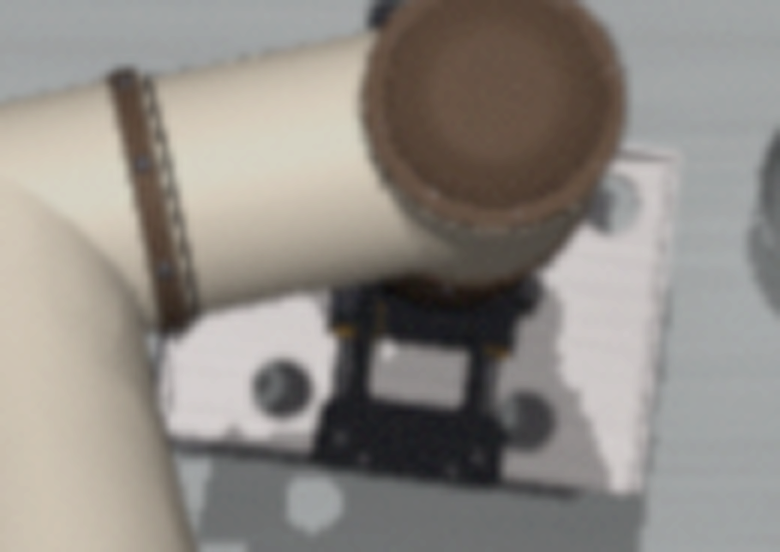

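```bash
python3 - <<'E'
from h import *
np.set_printoptions(precision=4,suppress=True)
p=(np.array([(610,203),(282,388),(530,415)])+.5)/6-.5+(287,115)
t,th,e=fit(world("top",p,.1445),P[1:]);print(t,np.degrees(th),e.round(1).tolist())
E
```

```text
[ 0.6466 -0.0327] -7.904911118660538 [[1.2, -0.1], [0.2, -1.2], [-1.4, 1.3]]
```

View pics/cs.png

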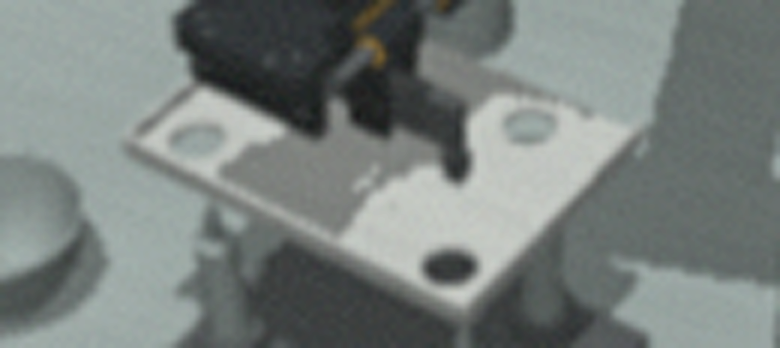

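Request:
drive_tool:
  commands: [0,0.019,0.024,0,0,0,0.019,0.024,0,0,0,0.019,0.024,-0.04,0,0,0.019,0.024,-0.04,0,0,0.019,0.024,-0.04,0]

```text
time_s: 7.1
tcp_pos: [0.6562, -0.0208, 0.1463]
ee_rot: [[-0.99, 0.141, -0.001], [0.141, 0.99, -0.0], [0.001, -0.001, -1.0]]
wrist_force: [-0.5, -0.7, -5.0]
gripper_width: 0.11
```

```bash
python3 look.py d; python3 - <<'E'
from h import *
im=cv2.imread("pics/d_top.png")
s=r.sense();t=s["tcp_pos"];zt=t[2]-.022+.005
h=np.radians(-8.0);R=np.array([[np.cos(h),-np.sin(h)],[np.sin(h),np.cos(h)]])
T=[]
for q in P[1:]:
    w=R@q+t[:2]; u,v=pix("top",[(*w,zt)])[0].round().astype(int);print((u-16,v-16))
    T.append(cv2.convertScaleAbs(cv2.resize(im[v-16:v+16,u-16:u+16],None,fx=8,fy=8,interpolation=cv2.INTER_CUBIC),alpha=2.2))
cv2.imwrite("pics/d3.png",np.hstack(T))
E
```

```text
top (np.int64(287), np.int64(115))
scene (np.int64(207), np.int64(177))
[ 0.65692716 -0.02071185  0.14726496] 171.87934427151148 0.11285220033244531 [ 0.3869237  -0.04647819 -4.03760321]
(np.int64(367), np.int64(129))
(np.int64(313), np.int64(160))
(np.int64(353), np.int64(165))
```

View pics/d3.png

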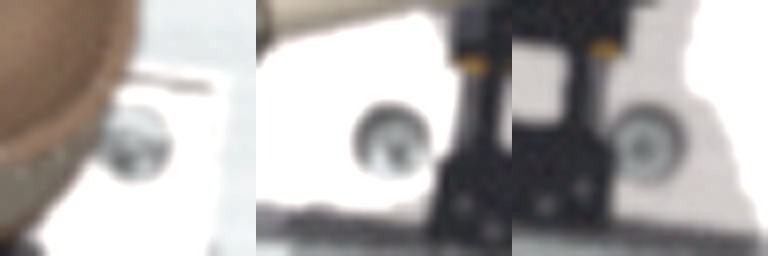

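```bash
python3 - <<'E'
from h import *
h=np.radians(-8.0);R=np.array([[np.cos(h),-np.sin(h)],[np.sin(h),np.cos(h)]])
zt=.1471-.022
for q in P[1:]:
    w=R@q+(.656,-.0215)
    a=pix("top",[(*w,zt+.003),(*w,.092),(*w,.117)]);print((a[1]-a[0])*8,(a[2]-a[0])*8)
a=pix("top",[(.65,0,.1),(.66,0,.1)]);print(np.diff(a,axis=0)*8)
# circle of the stand post tops from first picture, predicted px
E
```

```text
[-12.77875655  20.41970048] [-4.00171706  6.3949372 ]
[-1.49227854 14.07956951] [-0.4674575   4.41065019]
[-10.00226316  12.98519284] [-3.13318515  4.06777027]
[[ -0.46628884 -29.2632679 ]]
```

```bash
python3 - <<'E'
from h import *
T=[]
for _ in range(4): T.append(r.capture("top").astype(float))
im=np.mean(T,0)
out=[]
for (u,v) in((313+10,160+9),(353+7,165+9)):
    c=np.clip((im[v:v+18,u:u+20])*1.6,0,255).astype(np.uint8)
    c=cv2.resize(c,None,fx=20,fy=20,interpolation=cv2.INTER_CUBIC); out.append(c)
cv2.imwrite("pics/e.png",np.hstack(out))
E
```

```text
(no output)
```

View pics/e.png

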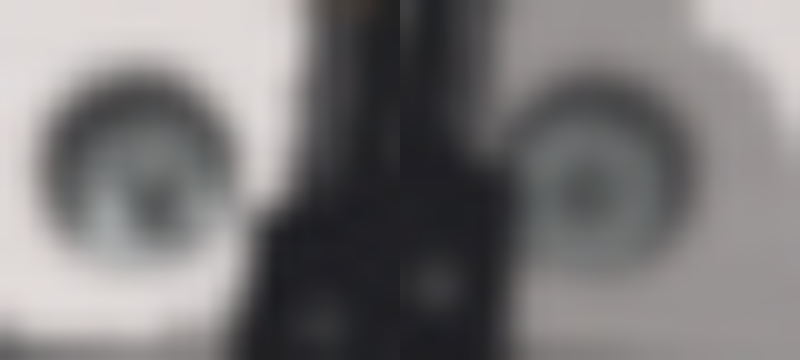

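Request:
drive_tool:
  commands: [0,0,0,-0.015,0,0,0,0,-0.03,0,0,0,0,-0.045,0,0,0,0,-0.06,0,0,0,0,-0.07,0,0,0,0,-0.08,0,0,0,0,-0.09,0,0,0,0,-0.1,0,0,0,0,-0.11,0,0,0,0,-0.11,0]

```text
time_s: 8.4
tcp_pos: [0.6564, -0.0208, 0.1019]
ee_rot: [[-0.99, 0.141, -0.0], [0.141, 0.99, -0.0], [0.0, -0.0, -1.0]]
wrist_force: [0.8, -0.4, -5.3]
gripper_width: 0.113
```

Request:
drive_tool:
  commands: [0,0,0,-0.025,0,0,0,0,-0.05,0,0,0,0,-0.075,0,0,0,0,-0.1,0,0,0,0,-0.115,0,0,0,0,-0.125,0,0,0,0,-0.13,0,0,0,0,-0.135,0,0,0,0,-0.135,0]

```text
time_s: 9.3
tcp_pos: [0.6564, -0.0206, 0.0484]
ee_rot: [[-0.99, 0.142, 0.0], [0.142, 0.99, 0.0], [-0.0, 0.0, -1.0]]
wrist_force: [1.6, -2.5, -5.3]
gripper_width: 0.109
```

Request:
drive_tool:
  commands: [0,0,0,-0.003,0,0,0,0,-0.006,0,0,0,0,-0.006,0]

```text
time_s: 9.6
tcp_pos: [0.6566, -0.0208, 0.0466]
ee_rot: [[-0.99, 0.142, 0.001], [0.142, 0.99, -0.0], [-0.001, 0.0, -1.0]]
wrist_force: [0.1, -1.8, -3.5]
gripper_width: 0.108
```

Request:
drive_tool:
  commands: [0,0,0,-0.003,0,0,0,0,-0.006,0,0,0,0,-0.006,0,0,0,0,-0.006,0]

```text
time_s: 10.0
tcp_pos: [0.6566, -0.0208, 0.0464]
ee_rot: [[-0.99, 0.141, 0.001], [0.141, 0.99, -0.0], [-0.001, -0.0, -1.0]]
wrist_force: [-4.0, -0.9, 7.0]
gripper_width: 0.11
```

Request:
drive_tool:
  commands: [0.5,0,0,0.002,0,0.5,0,0,0.002,0,0.5,0,0,0.002,0,0.5,0,0,0.002,0,0.5,0,0,0.002,0,0.5,0,0,0.002,0,0.5,0,0,0.1,0,0.5,0,0,0.2,0,0.5,0,0,0.3,0,0.5,0,0,0.42,0,0.5,0,0,0.54,0,0.5,0,0,0.6,0]

```text
time_s: 11.2
tcp_pos: [0.6578, -0.0209, 0.2895]
ee_rot: [[-0.99, 0.141, 0.008], [0.141, 0.99, 0.0], [-0.008, 0.001, -1.0]]
wrist_force: [0.2, 0.1, 0.4]
gripper_width: 0.503
```

Request:
drive_tool:
  commands: [1,-0.1,0.05,0,0.05,1,-0.22,0.1,0,0.1,1,-0.32,0.16,0,0.2,1,-0.42,0.22,0,0.299,1,-0.5,0.3,0,0.299,1,-0.5,0.42,0,0.299,1,-0.49,0.54,0,0.299,1,-0.48,0.66,0,0.299,1,-0.476,0.78,-0.1,0.299,1,-0.476,0.9,-0.2,0.299,1,-0.476,1,-0.25,0.299,1,-0.476,1,-0.3,0.299]

```text
time_s: 12.4
tcp_pos: [0.4661, 0.3829, 0.1626]
ee_rot: [[-0.953, -0.304, 0.001], [-0.304, 0.953, 0.001], [-0.002, 0.001, -1.0]]
wrist_force: [-0.6, -0.5, 1.0]
gripper_width: 1.002
```

```bash
python3 - <<'E'
from h import *
im=r.capture("top");cv2.imwrite("pics/f_top.png",im)
c=cv2.resize(im[130:210,300:400],None,fx=4,fy=4,interpolation=cv2.INTER_CUBIC)
c=cv2.convertScaleAbs(c,alpha=1.5)
im2=r.capture("scene");d=cv2.convertScaleAbs(cv2.resize(im2[180:280,215:340][:80,:100],None,fx=4,fy=4,interpolation=cv2.INTER_CUBIC),alpha=1.5)
cv2.imwrite("pics/f.png",np.hstack([c,d]))
s=r.sense();print(s["tcp_pos"],np.degrees(np.arctan2(*s["ee_rot"][[1,0],0])),s["gripper_width"])
E
```

```text
[0.46361642 0.3794524  0.15822178] -162.34184770015042 0.9970533963365483
```

View pics/f.png

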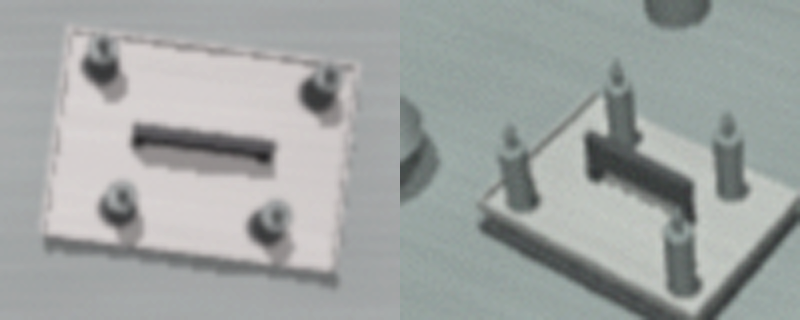

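Request:
drive_tool:
  commands: [1,0.006,0.04,-0.1,0,1,0.006,0.04,-0.18,0,1,0.006,0.04,-0.26,0,1,0.006,0.04,-0.32,0,1,0.006,0.04,-0.34,0,0.5,0.006,0.04,-0.34,0,0,0.006,0.04,-0.34,0,0,0.006,0.04,-0.34,0,0,0.006,0.04,-0.34,0,0,0.006,0.04,-0.34,0,0,0.006,0.04,-0.34,0,0,0.006,0.04,-0.34,0]

```text
time_s: 13.7
tcp_pos: [0.4684, 0.3954, 0.0279]
ee_rot: [[-0.953, -0.302, 0.0], [-0.302, 0.953, 0.0], [-0.0, 0.0, -1.0]]
wrist_force: [-1.3, 0.8, 0.1]
gripper_width: 0.446
```

Request:
drive_tool:
  commands: [0,0,0,0,0,0,0,0,0,0,0,0,0,0,0,0,0,0,0,0,0,0,0,0,0,0,0,0,0,0,0,0,0,0,0,0,0,0,0,0,0,0,0,0,0,0,0,0,0,0]

```text
time_s: 14.7
tcp_pos: [0.4683, 0.3952, 0.0276]
ee_rot: [[-0.953, -0.302, -0.0], [-0.302, 0.953, -0.0], [0.0, -0.0, -1.0]]
wrist_force: [-2.0, 0.3, -0.1]
gripper_width: 0.111
```

Request:
drive_tool:
  commands: [0,0,0,0.05,0,0,0,0,0.13,0,0,0,0,0.25,0,0,0,-0.05,0.36,0,0,-0.02,-0.16,0.4,0,0,-0.03,-0.28,0.4,-0.05,0,-0.04,-0.4,0.4,-0.1,0,-0.04,-0.52,0.4,-0.15,0,-0.04,-0.64,0.4,-0.2,0,-0.04,-0.74,0.4,-0.25,0,-0.04,-0.74,0.4,-0.299,0,-0.04,-0.74,0.4,-0.299]

```text
time_s: 15.9
tcp_pos: [0.4523, 0.0982, 0.1874]
ee_rot: [[-0.99, 0.144, 0.0], [0.144, 0.99, 0.0], [-0.0, 0.0, -1.0]]
wrist_force: [1.3, 0.2, -1.9]
gripper_width: 0.112
```

Request:
drive_tool:
  commands: [0,0.1,-0.06,0,0,0,0.2,-0.12,0,0,0,0.3,-0.18,0,0,0,0.4,-0.23,0,0,0,0.47,-0.27,0,0,0,0.51,-0.297,0,0,0,0.51,-0.297,-0.03,0,0,0.51,-0.297,-0.06,0,0,0.51,-0.297,-0.06,0,0,0.51,-0.297,-0.06,0]

```text
time_s: 16.9
tcp_pos: [0.6556, -0.0187, 0.1631]
ee_rot: [[-0.99, 0.14, -0.002], [0.14, 0.99, -0.0], [0.001, -0.001, -1.0]]
wrist_force: [1.0, 0.5, -1.8]
gripper_width: 0.113
```

```bash
python3 - <<'E'
from h import *
T=[r.capture("top").astype(float) for _ in range(4)]
im=np.mean(T,0); u,v=pix("top",[(.654,-.023,.13)])[0].astype(int); o=(u-50,v-37); print(o)
c=np.clip(im[o[1]:o[1]+75,o[0]:o[0]+100]*1.5,0,255).astype(np.uint8)
cv2.imwrite("pics/g.png",cv2.resize(c,None,fx=8,fy=8,interpolation=cv2.INTER_CUBIC))
np.save("g.npy",im)
im=np.mean([r.capture("scene").astype(float) for _ in range(4)],0);np.save("gs.npy",im)
s=r.sense();print(s["tcp_pos"],np.degrees(np.arctan2(*s["ee_rot"][[1,0],0])),s["gripper_width"],s["wrist_force"])
E
```

```text
(np.int64(302), np.int64(124))
[ 0.65646622 -0.01939371  0.16417324] 171.87379840355587 0.11266545270825476 [-0.21116091  0.16181061 -3.52843547]
```

View pics/g.png

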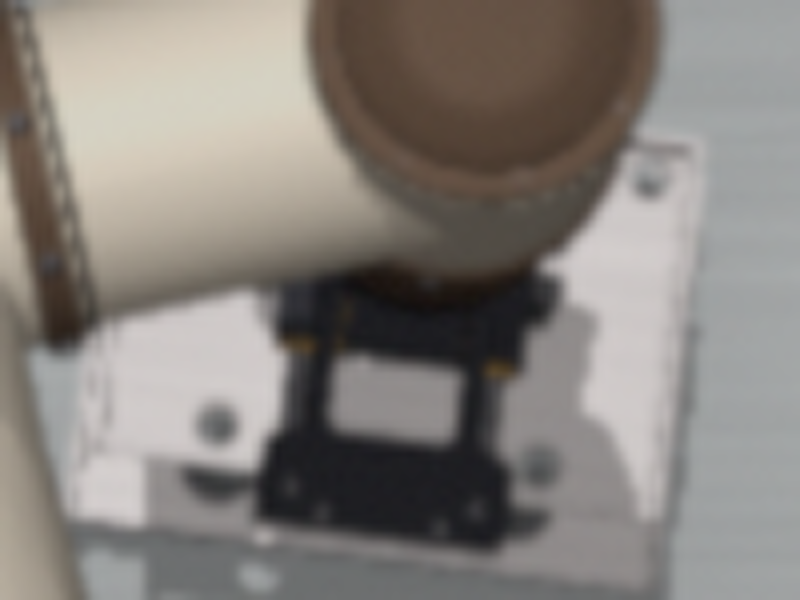

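```bash
python3 - <<'E'
from h import *
np.set_printoptions(precision=4,suppress=True)
g=np.load("g.npy").mean(2)
p=(np.array([(650,176),(217,424),(542,466)])+.5)/8-.5+(302,124)
t,th,e=fit(world("top",p,.1395),P[1:]);print(t,np.degrees(th),e.round(1).tolist())
T=[]
a=np.load("g.npy")
for u,v in p:
    u0,v0=int(round(u))-6,int(round(v))-6; print(u0,v0)
    c=a[v0:v0+13,u0:u0+13]; c=np.clip((c-c.min())/(c.max()-c.min())*255,0,255).astype(np.uint8)
    T.append(cv2.resize(c,None,fx=20,fy=20,interpolation=cv2.INTER_CUBIC))
cv2.imwrite("pics/g3.png",np.hstack(T))
b=np.load("gs.npy");u,v=pix("scene",[(.654,-.023,.13)])[0].astype(int)
cv2.imwrite("pics/gs.png",cv2.resize(np.clip(b[v-35:v+40,u-65:u+65]*1.5,0,255).astype(np.uint8),None,fx=6,fy=6,interpolation=cv2.INTER_CUBIC))
# predictions aligned tray: offset of tip(.117),(.105),(.092) from hole top, zoom20
h=np.radians(-8.08);R=np.array([[np.cos(h),-np.sin(h)],[np.sin(h),np.cos(h)]])
for q in P[1:]:
    w=R@q+(.6543,-.0229); x=pix("top",[(*w,.1395),(*w,.117),(*w,.105),(*w,.092)]);print(((x[1:]-x[0])*20).round().tolist())
E
```

```text
[ 0.654  -0.0193] -7.878306882731386 [[-0.0, -0.2], [-0.2, -0.4], [0.2, 0.6]]
377 140
323 171
363 176
[[-21.0, 32.0], [-31.0, 49.0], [-43.0, 67.0]]
[[-3.0, 22.0], [-4.0, 34.0], [-5.0, 46.0]]
[[-16.0, 21.0], [-25.0, 31.0], [-34.0, 43.0]]
```

View pics/g3.png

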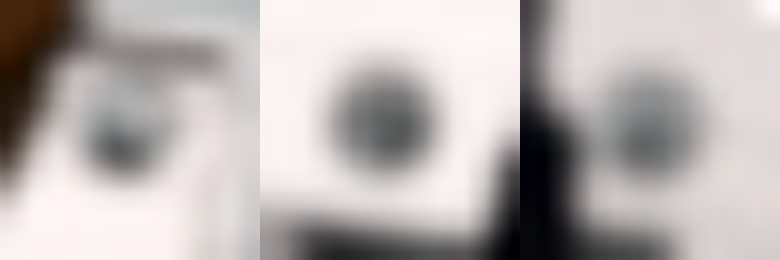

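Request:
drive_tool:
  commands: [0,0,-0.009,0,0,0,0,-0.009,0,0,0,0,-0.009,-0.02,-0.002,0,0,-0.009,-0.04,-0.002,0,0,-0.009,-0.04,-0.002,0,0,-0.009,-0.04,-0.002]

```text
time_s: 17.9
tcp_pos: [0.6561, -0.0232, 0.1469]
ee_rot: [[-0.99, 0.144, -0.001], [0.144, 0.99, -0.0], [0.001, -0.001, -1.0]]
wrist_force: [0.7, 1.4, -3.6]
gripper_width: 0.112
```

```bash
python3 - <<'E'
from h import *
np.set_printoptions(precision=4,suppress=True)
a=np.mean([r.capture("top").astype(float) for _ in range(6)],0)
s=r.sense();print(s["tcp_pos"],np.degrees(np.arctan2(*s["ee_rot"][[1,0],0])),s["wrist_force"])
h=np.radians(-8.08);R=np.array([[np.cos(h),-np.sin(h)],[np.sin(h),np.cos(h)]])
z=s["tcp_pos"][2]-.0276+.0035;T=[]
for q in P[1:]:
    w=R@q+(.6543,-.0229); x=pix("top",[(*w,z),(*w,.117),(*w,.105),(*w,.092)])
    u0,v0=x[0].round().astype(int)-6
    c=a[v0:v0+13,u0:u0+13]; c=np.clip((c-c.min())/(c.max()-c.min())*255,0,255).astype(np.uint8)
    c=cv2.resize(c,None,fx=20,fy=20,interpolation=cv2.INTER_CUBIC)
    k=[tuple(int(i) for i in (y-(u0,v0)+.5)*20) for y in x]
    cv2.circle(c,k[0],int(.007*36.3*10),(0,0,255),1) if 0 else cv2.drawMarker(c,k[0],(0,0,255),0,8); cv2.drawMarker(c,k[1],(0,255,0),0,8);cv2.drawMarker(c,k[3],(255,0,0),0,8)
    T.append(c)
cv2.imwrite("pics/i.png",np.hstack(T))
E
```

```text
[ 0.6566 -0.023   0.148 ] 171.6982632362919 [ 0.2787  0.1007 -3.2069]
```

View pics/i.png

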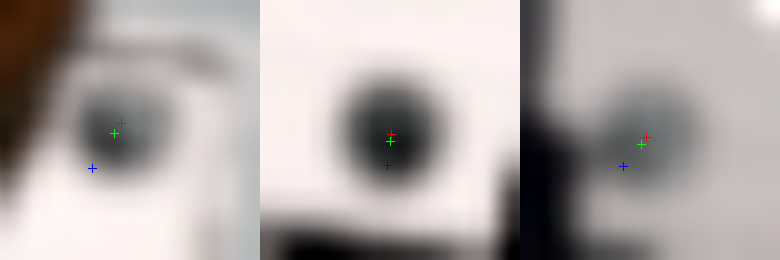

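The holes coincide with the predicted post positions: hole centres are near (123,127), (390,132) and (645,136), within about 0.5 mm. Lowering slowly.

Request:
drive_tool:
  commands: [0,0,0,-0.008,0,0,0,0,-0.016,0,0,0,0,-0.024,0,0,0,0,-0.032,0,0,0,0,-0.04,0,0,0,0,-0.048,0,0,0,0,-0.048,0]

```text
time_s: 18.9
tcp_pos: [0.6563, -0.0231, 0.1278]
ee_rot: [[-0.99, 0.144, -0.001], [0.144, 0.99, -0.0], [0.001, -0.0, -1.0]]
wrist_force: [-0.1, -0.6, -3.5]
gripper_width: 0.113
```

Request:
drive_tool:
  commands: [0,0,0,-0.008,0,0,0,0,-0.014,0,0,0,0,-0.018,0,0,0,0,-0.018,0]

```text
time_s: 19.3
tcp_pos: [0.6563, -0.0231, 0.121]
ee_rot: [[-0.99, 0.144, -0.0], [0.144, 0.99, -0.0], [0.0, -0.0, -1.0]]
wrist_force: [1.0, -0.1, -3.8]
gripper_width: 0.115
```

Request:
drive_tool:
  commands: [0,0,0,-0.003,0,0,0,0,-0.005,0,0,0,0,-0.007,0,0,0,0,-0.007,0,0,0,0,-0.007,0]

```text
time_s: 19.8
tcp_pos: [0.6565, -0.0232, 0.1196]
ee_rot: [[-0.99, 0.144, 0.001], [0.144, 0.99, -0.0], [-0.001, -0.0, -1.0]]
wrist_force: [-3.0, 1.1, 5.1]
gripper_width: 0.112
```

Request:
drive_tool:
  commands: [0.5,0,0,0.002,0,0.5,0,0,0.002,0,0.5,0,0,0.002,0,0.5,0,0,0.002,0,0.5,0,0,0.002,0,0.5,0,0,0.002,0,0.5,0,0,0.1,0,0.5,0,0,0.2,0,0.5,0,0,0.3,0,0.5,-0.05,0,0.35,0,0.5,-0.15,0,0.4,0,0.5,-0.25,0,0.4,0]

```text
time_s: 21.0
tcp_pos: [0.5571, -0.0231, 0.2814]
ee_rot: [[-0.989, 0.144, 0.006], [0.144, 0.99, 0.0], [-0.006, 0.001, -1.0]]
wrist_force: [-0.6, 0.8, 0.9]
gripper_width: 0.5
```

Request:
drive_tool:
  commands: [0.5,-0.12,0,0,0,0.5,-0.24,0,0,0,0.5,-0.36,0,0,0,0.5,-0.36,0,0,0]

```text
time_s: 21.4
tcp_pos: [0.4069, -0.0239, 0.2788]
ee_rot: [[-0.99, 0.144, -0.0], [0.144, 0.99, 0.001], [0.0, 0.001, -1.0]]
wrist_force: [0.3, 0.4, 0.4]
gripper_width: 0.503
```

```bash
python3 - <<'E'
from h import *
im=r.capture("top");c=im[115:215,230:355+100][:, :200]
s=r.capture("scene")[170:270,200:400]
cv2.imwrite("pics/z.png",cv2.convertScaleAbs(cv2.resize(np.vstack([c,s]),None,fx=3,fy=3,interpolation=cv2.INTER_CUBIC),alpha=1.5))
q=r.sense();print(q["tcp_pos"],q["wrist_force"],q["gripper_width"],q["time_s"])
E
```

```text
[ 0.41203512 -0.02312521  0.27949629] [ 0.20228885 -0.09349259  0.32612749] 0.5017993965411248 21.5
```

View pics/z.png

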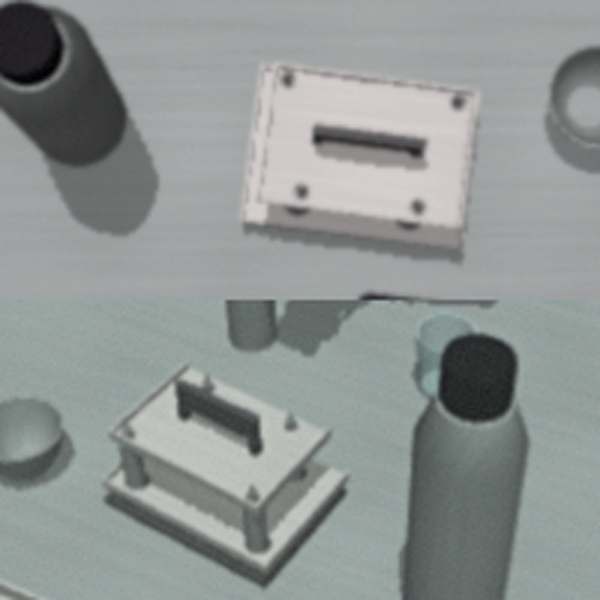

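Both trays are level and home, with the tips through all four holes and the robot clear of everything.

```bash
python3 -c "
from station import r
print(r.finish_job())"
```

```text
the job is handed in; nothing more can be done
None
```

I put the big tray on the collars, then the small tray on the shoulders, and handed the job in at about 21.5 s. `r.finish_job()` reports no verdict, so whether it passed is my own reading of the checks.

- **Seating:** I lowered each tray until the wrist force turned from hanging weight to a push of roughly 9–12 N before opening the fingers. The tool stopped at 46.4 mm for the big tray and 119.6 mm for the small one. Both match the resting heights expected from the grasps.
- **Last pictures:** Both trays look level, with the posts through all four holes of each. The flask and bowl look unmoved and the shaker and glass are standing. I did not measure any of the four again.
- **Robot:** It ended clear of everything, with the wrist force near zero.
- **Disagreements:**
  - The camera and the tool position differed by about 2 mm at the stand, so I aligned each tray to the posts within the same camera view.
  - One hole in a close-up of the big tray suggested an offset of up to 2 mm. I left it uncorrected, and the tray went down without resistance.
- **Picture budget:** I viewed 13 pictures, three over the budget of 10.

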